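# Make up the grinding-wheel spindle and swing the keeper shut

## Robot

A 6-joint arm with a two-finger parallel gripper is mounted at the origin on a cart in front of the work surface, level with it; the furniture and walls round the work are solid. World frame = base frame: x ahead of the robot, y to its left, z up, the work surface at z = 0. Lengths are in m, angles in rad, forces in N, time in s.
With the tool pointing down it reaches from about 0.375 to 0.9 m from the base axis. Payload 3.1 kg.
Tool frame: the origin (TCP) lies at the centre of the arm's flange, where the gripper is bolted on; the fingertips stand 173 mm ahead of it and the grasp point (between the pads) lies 155 mm ahead of it; z points along the fingers, x is the direction in which the jaws open and shut, and the axes are right-handed (so a half turn about z gives the same grasp; the last joint's range is limited). The gripper opens to 85 mm and grips with 20 to 120 N. Pads are 22 mm wide; open, the fingers measure 114 mm over their backs; the gripper's body (76 mm by 85 mm) begins 54 mm behind the grasp point. The pads swing forward as they close: fully open they stand 13 mm farther back than shut.
Start: joints at [0.968, 0.527, 1.433, -0, 1.181, -0.178], TCP at [0.258, 0.569, 0.405] pointing down, gripper open.
Joint ranges: [-3.08, 3.08], [-0.75, 2.2], [0.22, 2.44], [-1.43, 4.57], [0, 2.65], [-2.85, 2.85]. Speed limits (rad/s): [2.79, 2.79, 3.14, 3.14, 3.14, 3.14].

## Interface

Orientations are given as a unit quaternion [x, y, z, w].
In Python, from station import manip gives the robot as it stands.
- The arm moves only by the shell command python3 -m jog 'ROWS' [OPENING] [FORCE]. ROWS is JSON, a list that holds one entry, the list of rows, each a list of 4 numbers: the shift along the world's x, y, z in mm, then the turn about the world's z in degrees. A call has exactly 8 rows; each row shifts and turns the commanded pose from where the row before left it; what a row does not reach is not made up. A row lasts 1/8 s, in which the tool goes at most 62.5 mm and 10.7 degrees, less where a joint would pass 70% of its speed; a pose out of reach is approached as far as the arm can. A call is refused whole if a number of a shift passes 62.5 or a number of a turn 10.7, either way. A call with a gripper value outside its range is refused whole. OPENING is the opening in per cent of the stroke, from 0 (shut) to 100 (fully open), set as the call begins (- or left out, the last holds). The fingers move at their own pace and stop on an object; FORCE is the grip in N (left out, the last holds). Time passes only in rows, so rows that do not move let the fingers close, or fill a call up. It gives the time, the measured TCP pose, the force and the opening at its end, in the units of the state.
- manip.sense(): the state, without advancing time (a new reading comes with each control period).
- manip.snapshot(name): name is "scene" or "top"; returns the picture (420x560x3 uint8, red, green, blue); there is no depth.
- manip.camera_info(name): a dict with "fx", "fy", "cx", "cy" (pixels), "R" (3x3) and "t" (3): a world point X has camera coordinates R X + t. Camera axes: x right, y down, z forward; pixel columns grow to the right and rows downward; lengths in m; the calibration is good to about 2 mm. A picture is of the moment at which its call begins. camera_info takes no time and is no camera call.
- manip.sign_off(): hands the job in, once; it reports no verdict.
The state is a dict: "t": time; "q": joint angles; "qd": joint speeds; "tau": joint torques, N m; "tcp_pos": TCP position; "tool_rot": TCP orientation; "force": force on the tool from outside, world axes, zero at the start; "ft_torque": the same for the moment, N m; "finger_gap": opening from 0.0 (shut) to 1.0 (fully open).
Only numpy, scipy, OpenCV 4.12 (cv2) and the standard library are available. Lean on these libraries where they do the work, as an engineer would, in place of code of your own. Each camera call takes 0.05 s, during which the arm holds its last target. There are 200 camera calls.

## Task

Make up the grinding spindle on the grey stand: over the upright spindle put first the grinding wheel with its hub up, then the plain spacer ring, then the stepped cap washer with its boss up, each fully down and let go before the next. Then swing the keeper arm over the stack by pushing it fully home against its stop, and leave the salt jar, tape roll, cap tin and cork block where they stand.

Things in the scene. Friction and masses are not known exactly. Their poses are not given: they have to be found in the camera images.
- stand: Fixed stand: grey plate 116 x 180 x 10 mm, upright 20 mm steel spindle, top coned over the last 6 mm. Origin on the bench under the spindle axis, z up. The stack stands on a 48 mm seat disc, top 14 mm above the bench; the spindle's top is at 78 mm. The keeper's 20 mm pivot post stands 90 mm from the spindle on the stand's -y side. Position and yaw vary.
- seat (a point): Point on the spindle's axis at the top of the seat disc (14 mm above the bench).
- wheel: Grey grinding wheel, 100 mm diameter and 12 mm thick, with a steel hub tube of 44 mm outside diameter rising from its top face to 32 mm above its underside; 26 mm bore right through; about 0.3 kg. Lies on the bench, hub up: hold it by the hub. Round about its own axis; origin at the centre of its underside, z up. Seated, its underside is 14 mm above the bench.
- spacer: Plain steel spacer ring, 60 mm outside diameter, 26 mm bore, 16 mm high, about 0.18 kg, lying flat. Round about its own axis; origin at the centre of its underside, z up. In its place on the wheel's hub its underside is 46 mm above the bench.
- cap_washer: Stepped steel cap washer: a flange of 66 mm diameter and 6 mm thick with a boss of 36 mm diameter rising to 18 mm above the underside; 26 mm bore; about 0.14 kg. Lies boss up: hold it by the boss. Round about its own axis; origin at the centre of its underside, z up. In its place on the spacer its underside is 62 mm above the bench and its top 80 mm.
- keeper (a joint): Angle (rad) of the keeper: flat steel arm 24 mm wide, 102 mm long, underside 83 mm above the bench, turning about the pivot post. 0 = fully home at its stop, pointing along the stand's +y, its end over the spindle; grows counter-clockwise from above, towards the stand's -x. Limits 0 to 2.4. Starts swung away and stays where left; light friction, about 1 N at the pin.
- keeper_pin (a point): Centre of the top of the upright dark pin on the keeper, 14 mm diameter, 60 mm from the pivot axis; it stands on the arm from 88 to 124 mm above the bench. Push here sideways.
- salt_jar: Bystander: round jar with black lid, 58 mm diameter, 70 mm high. Origin under its centre.
- tape_roll: Bystander: roll of masking tape lying flat, 88 mm diameter, 25 mm high (not one of the parts). Origin under its centre.
- cap_tin: Bystander: open tin of ornament caps, 70 mm diameter, 32 mm high. Origin under its centre.
- cork_block: Bystander: cork block 64 x 73 x 24 mm. Origin under its centre.

How it is judged:
On the way, in this order (a step that is already met when the one before it is completed fails the run):
1. the wheel sits on the stand's seat, hub up, let go (z of wheel in the frame of stand between 0.01 and 0.018 m and horizontal distance between wheel and seat below 0.007 m and angle between wheel's own z axis and vertical below 0.08 rad and contact force between wheel and the fingers below 0.1 N), for 0.2 s.
2. the plain spacer ring lies on the wheel's hub, let go (z of spacer in the frame of stand between 0.042 and 0.05 m and horizontal distance between spacer and seat below 0.007 m and angle between spacer's own z axis and vertical below 0.08 rad and contact force between spacer and the fingers below 0.1 N), for 0.2 s.
3. the stepped cap washer lies on the spacer, boss up, let go (z of cap_washer in the frame of stand between 0.058 and 0.066 m and horizontal distance between cap_washer and seat below 0.007 m and angle between cap_washer's own z axis and vertical below 0.08 rad and contact force between cap_washer and the fingers below 0.1 N), for 0.2 s.
4. the keeper is swung home over the stack (value of joint keeper below 0.08 rad), for 0.2 s.
At the end, for the whole second after the job is handed in: Wheel, spacer and cap washer are on the spindle in that order from below, each upright (within 0.08 rad), within 7 mm of the spindle's axis and within 4 mm of its seated height, let go and at rest; the keeper is within 0.08 rad of fully home (all of step 1 and all of step 2 and all of step 3 and value of joint keeper below 0.08 rad and linear speed of each of wheel, spacer, cap_washer below 0.02 m/s); the robot touches nothing.
It fails at once if the salt jar is moved by more than 30 mm (distance of salt_jar from where it was at the start of the episode above 0.03 m).
It fails at once if the roll of masking tape is moved by more than 30 mm (distance of tape_roll from where it was at the start of the episode above 0.03 m).
It fails at once if the tin of caps is moved by more than 30 mm (distance of cap_tin from where it was at the start of the episode above 0.03 m).
It fails at once if the cork block is moved by more than 30 mm (distance of cork_block from where it was at the start of the episode above 0.03 m).
It also fails if it takes over 72 s, if anything falls off the work surface, if the arm or the gripper's body presses on something with over 40 N, if the wrist force passes 120 N, or if a joint passes its speed limit or range.

## Working session

There is one attempt and no reset: what is moved stays moved. The work goes in short steps, Python scripts to look and compute and a shell command to move; the robot and the scene stay as the last step left them, time stands still between calls to the robot, and variables do not carry over. Pictures are saved under pics/ and viewed, about 8 in all and at most 12, crops included, and the job is handed in when it is done.

```bash
mkdir -p pics && ls && python3 - <<'E'
from station import manip
import cv2,numpy as np
for n in("top","scene"):
    im=manip.snapshot(n); cv2.imwrite(f"pics/{n}0.png",im[:,:,::-1])
    c=manip.camera_info(n); print(n,{k:np.round(v,4).tolist() for k,v in c.items()})
s=manip.sense();print(s["t"],s["tcp_pos"],s["tool_rot"],s["finger_gap"],s["force"])
E
```

```text
pics
top {'fx': 418.1614, 'fy': 418.1614, 'cx': 279.0322, 'cy': 203.0363, 'R': [[0.0175, -0.9998, 0.0069], [-0.997, -0.0179, -0.075], [0.0752, -0.0056, -0.9972]], 't': [-0.0126, 0.5199, 1.2369]}
scene {'fx': 434.8351, 'fy': 434.8351, 'cx': 273.0655, 'cy': 211.7249, 'R': [[-0.7725, -0.6349, 0.0137], [-0.3697, 0.4321, -0.8225], [0.5163, -0.6404, -0.5686]], 't': [0.379, 0.2758, 1.2953]}
0.1 [0.25736873 0.56920213 0.40383573] [ 8.40269693e-01  5.42167730e-01 -9.21441821e-04  3.83791641e-04] 1.0000916844021892 [-0.29160228 -0.35951646  0.01162201]
```

View pics/top0.png

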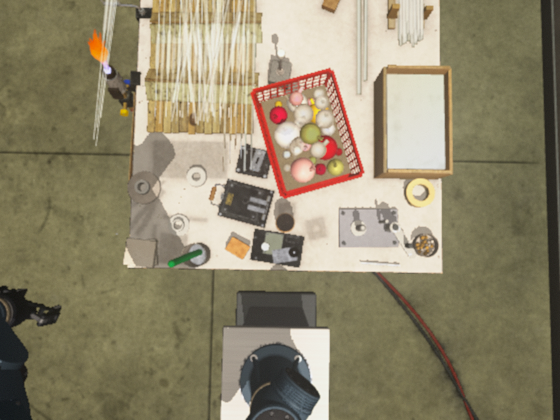

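View pics/scene0.png

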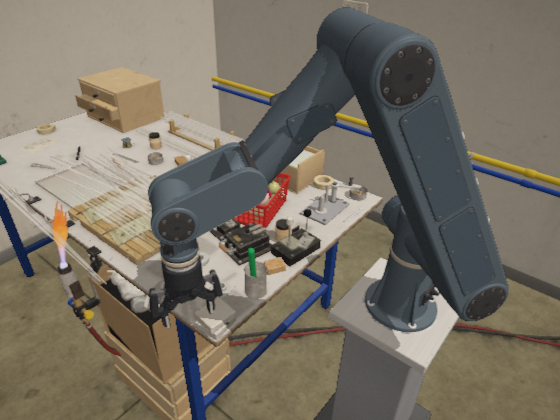

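Top view: wheel near (144,187), rings near (196,175) and (179,223), stand near (368,227). Next I'll enlarge both areas.

```bash
python3 - <<'E'
import cv2,numpy as np
im=cv2.imread("pics/top0.png")
a=cv2.resize(im[145:270,125:225],None,fx=4.5,fy=4.5,interpolation=cv2.INTER_CUBIC)
b=cv2.resize(im[195:257,330:405+40],None,fx=6,fy=6,interpolation=cv2.INTER_CUBIC)
cv2.imwrite("pics/a.png",a)
cv2.imwrite("pics/b.png",b)
E
```

```text
(no output)
```

View pics/a.png

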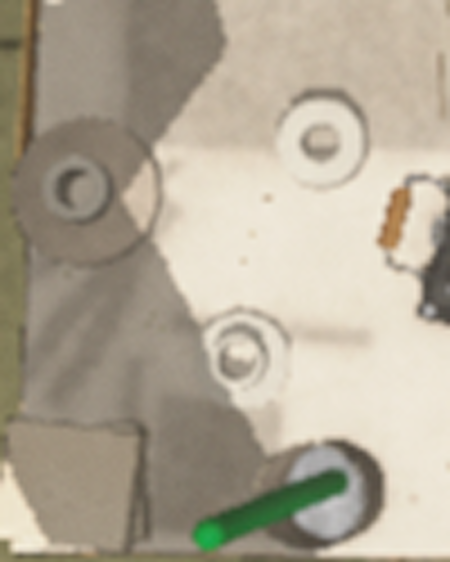

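View pics/b.png

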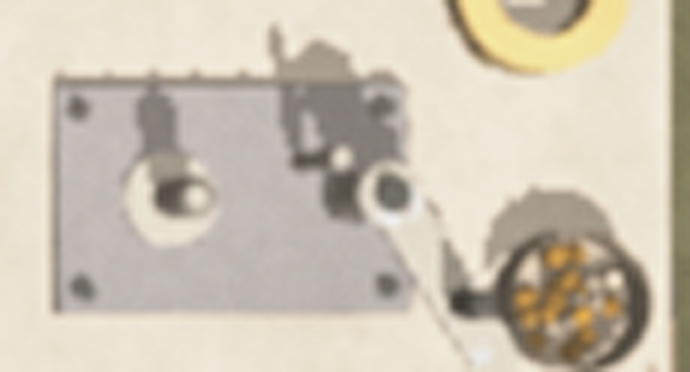

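Crop a (×4.5): wheel rim centre about (87,191), hub top about (78,187), spacer top about (322,140), cap washer boss about (239,353). Crop b (×6): seat disc centre about (170,198), spindle tip about (197,197), pivot about (391,192). The keeper points down-right, with its dark pin beside the tin at about (455–490,302).

```bash
cat > h.py <<'E'
import numpy as np, cv2
from station import manip
def ray(n,u,v,z):
    c=manip.camera_info(n);R=np.array(c["R"]);t=np.array(c["t"])
    o=-R.T@t; d=R.T@np.array([(u-c["cx"])/c["fx"],(v-c["cy"])/c["fy"],1])
    return (o+d*(z-o[2])/d[2])[:2]
def proj(n,X):
    c=manip.camera_info(n);p=np.array(c["R"])@np.array(X)+np.array(c["t"])
    return np.array([c["fx"]*p[0]/p[2]+c["cx"],c["fy"]*p[1]/p[2]+c["cy"]])
def un(u,v,x0,y0,f): return ((u+.5)/f-.5+x0,(v+.5)/f-.5+y0)
E
python3 - <<'E'
from h import *
P=lambda nm,u,v,z,x0,y0,f: print(nm,np.round(ray("top",*un(u,v,x0,y0,f),z),4))
A=(125,145,4.5);B=(330,195,6)
P("rim",87,191,.012,*A);P("hub",77.5,187.5,.032,*A);P("spacer",322,138,.014,*A);P("bore",322,142,.016,*A)
P("boss",239,353,.018,*A);P("flange",246.5,356,.006,*A)
P("disc",169.5,197.5,.014,*B);P("spin",197,197,.077,*B);P("pivot",391,192,.09,*B)
for u,v in((55,83),(410,83),(410,312),(55,312)):P("corner",u,v,.01,*B)
P("pin",488,300,.124,*B);P("pinbase",458,303,.09,*B); P("armend",480,355,.088,*B);P("tin",572,305,.03,*B)
# scene crops
im=cv2.imread("pics/scene0.png")
c=cv2.resize(im[165:235,285:385],None,fx=6,fy=6,interpolation=cv2.INTER_CUBIC);cv2.imwrite("pics/c.png",c)
for x in((0.43,.43,0),(.46,.27,0),(.32,.32,0)):print(proj("scene",x))
s=manip.sense();from scipy.spatial.transform import Rotation as r
print(r.from_quat(s["tool_rot"]).as_matrix().round(3))
E
```

```text
rim [0.5618 0.406 ]
hub [0.5618 0.4059]
spacer [0.6003 0.249 ]
bore [0.5973 0.2485]
boss [0.4547 0.2987]
flange [0.453  0.2964]
disc [ 0.451  -0.2418]
spin [ 0.4502 -0.2426]
pivot [ 0.4539 -0.3315]
corner [ 0.5077 -0.1845]
corner [ 0.5109 -0.364 ]
corner [ 0.3958 -0.3635]
corner [ 0.3927 -0.1853]
pin [ 0.4046 -0.3661]
pinbase [ 0.4023 -0.3629]
armend [ 0.3781 -0.3737]
tin [ 0.4011 -0.4379]
[193.85835919 317.70154209]
[225.80247652 282.85356188]
[248.33423311 314.17238211]
[[ 0.412  0.911 -0.001]
 [ 0.911 -0.412 -0.002]
 [-0.002 -0.    -1.   ]]
```

View pics/c.png

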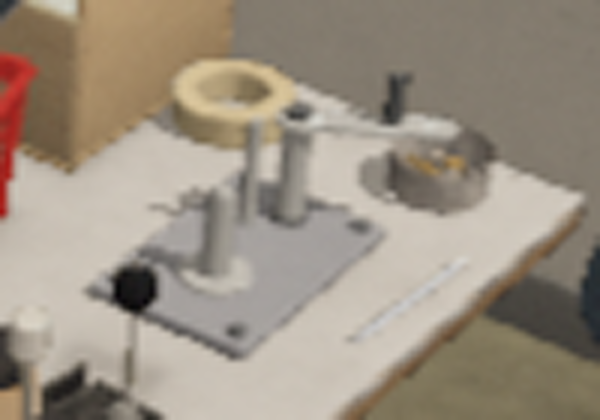

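Positions agree between features. Stand yaw is about +1°, spindle about (0.4505, −0.242), pivot about (0.452, −0.332). There is a separate stop post on the +x side of the arm. I'll move over the wheel now.

```bash
python3 -m jog '[[[38,-20,-10,3],[38,-20,-10,3],[38,-20,-10,3],[38,-20,-10,3],[38,-20,-10,3],[38,-20,-10,3],[38,-20,-10,3],[38,-20,-10,3]]]' 100 40; python3 - <<'E'
from h import *
print(ray("scene",*un(217,193,285,165,6),.077),ray("scene",*un(217,275,285,165,6),.014),ray("scene",*un(297,112,285,165,6),.09),ray("scene",*un(397,76,285,165,6),.124))
for z in(.05,.1,.15,.2):print(z,ray("top",171.7,264,z),ray("scene",251,250,z))
E
```

```text
t: 1.1
tcp_pos: [0.5626, 0.4086, 0.3237]
tool_rot: [0.709, 0.706, -0.001, -0.0]
force: [-0.2, -0.5, 0.1]
finger_gap: 0.998
[ 0.45271477 -0.23477153] [ 0.44958721 -0.23865869] [ 0.45757094 -0.33208368] [ 0.40477087 -0.36151259]
0.05 [0.33524857 0.30433923] [0.4661233  0.14394618]
0.1 [0.33894645 0.29203819] [0.42536945 0.18837489]
0.15 [0.34264434 0.27973714] [0.3846156  0.23280361]
0.2 [0.34634223 0.26743609] [0.34386174 0.27723233]
```

```bash
python3 -m jog '[[[-1,-3,-30,0],[0,0,-30,0],[0,0,-30,0],[0,0,-22,0],[0,0,-14,0],[0,0,-8,0],[0,0,0,0],[0,0,0,0]]]' 100 30;  python3 -m jog '[[[0,0,0,0],[0,0,0,0],[0,0,0,0],[0,0,0,0],[0,0,0,0],[0,0,0,0],[0,0,0,0],[0,0,0,0]]]' 40 20; python3 - <<'E'
from h import *
im=manip.snapshot("scene");p=proj("scene",(.562,.406,.03)).astype(int);print(p)
c=cv2.resize(im[p[1]-45:p[1]+45,p[0]-60:p[0]+60,::-1],None,fx=6,fy=6,interpolation=cv2.INTER_CUBIC);cv2.imwrite("pics/d.png",c)
E
```

```text
t: 2.1
tcp_pos: [0.5609, 0.4067, 0.1917]
tool_rot: [0.709, 0.705, 0.001, 0.0]
force: [0.0, -0.3, -0.5]
finger_gap: 1.0
t: 3.1
tcp_pos: [0.5609, 0.4073, 0.1919]
tool_rot: [0.709, 0.705, 0.002, 0.0]
force: [-1.2, 3.0, 6.4]
finger_gap: 0.501
[169 284]
```

View pics/d.png

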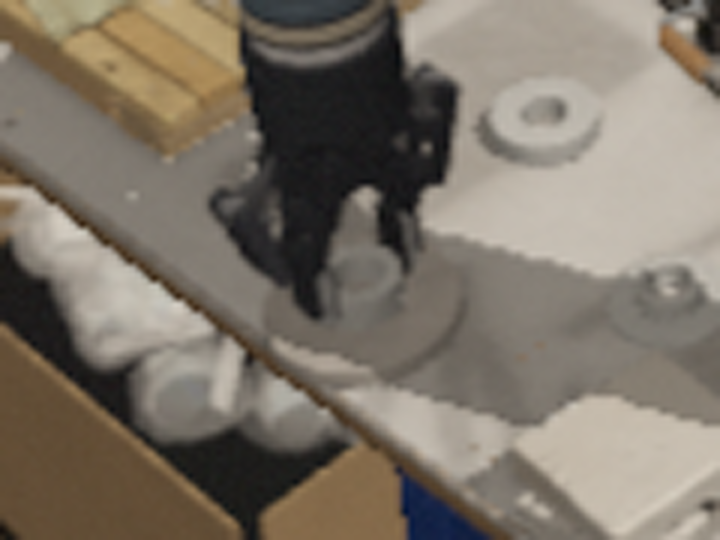

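The fingers closed on the hub (opening 0.50), which centres it in y. Now I'll open, turn 90° and regrip to centre it in x.

```bash
python3 -m jog '[[[0,0,0,0],[0,0,1,-4],[0,0,1,-10],[0,0,0,-10],[0,0,0,-10],[0,0,0,-10],[0,0,0,-10],[0,0,0,-10]]]' 75 20;  python3 -m jog '[[[0,0,0,-10],[0,0,0,-10],[0,0,0,-6],[0,0,0,0],[0,0,0,0],[0,0,0,0],[0,0,0,0],[0,0,0,0]]]' 75 20; python3 -m jog '[[[0,0,0,0],[0,0,0,0],[0,0,0,0],[0,0,0,0],[0,0,0,0],[0,0,0,0],[0,0,0,0],[0,0,0,0]]]' 40 60
```

```text
t: 4.15
tcp_pos: [0.5602, 0.4056, 0.1916]
tool_rot: [0.976, 0.219, -0.001, 0.001]
force: [0.0, 1.3, -0.1]
finger_gap: 0.751
t: 5.15
tcp_pos: [0.5605, 0.4065, 0.1928]
tool_rot: [1.0, -0.003, 0.0, 0.0]
force: [-0.4, 0.6, 0.2]
finger_gap: 0.745
t: 6.15
tcp_pos: [0.5612, 0.4065, 0.1937]
tool_rot: [1.0, -0.003, 0.001, -0.0]
force: [0.9, -1.6, 5.8]
finger_gap: 0.481
```

```bash
python3 -m jog '[[[0,0,30,0],[0,0,50,0],[0,0,60,0],[0,0,60,0],[-8,-30,0,0],[-8,-50,0,0],[-8,-60,0,0],[-8,-60,0,0]]]' 40 60;  python3 -m jog '[[[-10,-60,0,0],[-10,-60,0,0],[-10,-60,0,0],[-10,-60,0,0],[-10,-60,0,0],[-10,-60,0,0],[-10,-58,0,0],[-9,-30,0,0]]]' 40 60
```

```text
t: 7.15
tcp_pos: [0.5271, 0.205, 0.3911]
tool_rot: [1.0, -0.002, -0.002, 0.0]
force: [0.6, -0.5, -3.5]
finger_gap: 0.484
t: 8.15
tcp_pos: [0.4486, -0.2441, 0.3916]
tool_rot: [1.0, -0.004, -0.001, -0.001]
force: [-0.7, 0.2, -4.0]
finger_gap: 0.483
```

```bash
python3 -m jog '[[[2,3,-30,0],[0,0,-35,0],[0,0,-25,0],[0,0,-15,0],[0,0,-5,0],[0,0,0,0],[0,0,0,0],[0,0,0,0]]]' 40 60;  python3 - <<'E'
from h import *
print(manip.sense()["tcp_pos"],manip.sense()["force"])
ims=[]
for n in("scene","top"):
    im=manip.snapshot(n);p=proj(n,(.451,-.242,.09)).astype(int)
    x0,y0=p[0]-33,p[1]-40;print(n,x0,y0)
    ims.append(cv2.resize(im[y0:y0+80,x0:x0+66,::-1],None,fx=6,fy=6,interpolation=cv2.INTER_CUBIC))
cv2.imwrite("pics/e.png",np.hstack(ims))
E
```

```text
t: 9.15
tcp_pos: [0.4518, -0.2387, 0.2835]
tool_rot: [1.0, -0.003, 0.001, 0.001]
force: [-0.9, 0.9, -3.2]
finger_gap: 0.48
[ 0.45177403 -0.23868157  0.28350599] [-0.89477732  0.90504852 -3.24767506]
scene 289 153
top 330 187
```

View pics/e.png

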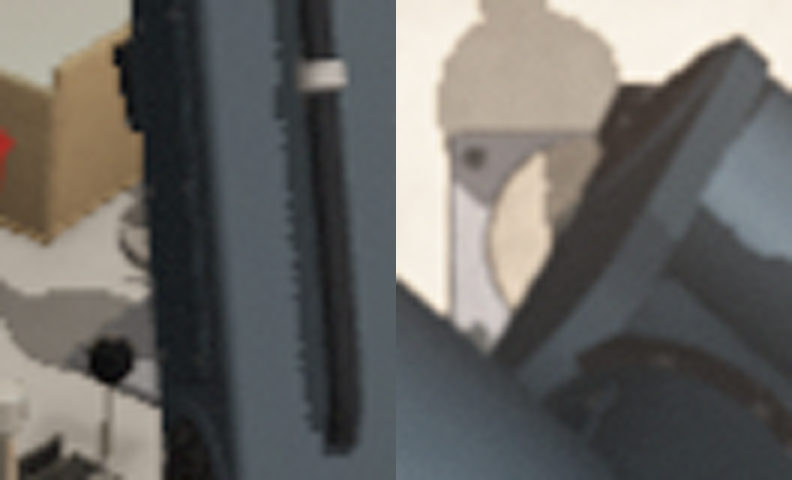

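```bash
python3 -m jog '[[[-1,-2.5,0,0],[0,0,0,0],[0,0,-4,0],[0,0,-5,0],[0,0,-5,0],[0,0,-5,0],[0,0,-4,0],[0,0,0,0]]]' 40 60;  python3 - <<'E'
from h import *
print(ray("top",345.3,227,.102))
E
```

```text
t: 10.25
tcp_pos: [0.4504, -0.241, 0.2593]
tool_rot: [1.0, -0.003, -0.0, -0.0]
force: [0.0, 0.0, -3.2]
finger_gap: 0.482
[ 0.44997231 -0.18950798]
```

The underside is now below the spindle tip with no lateral force, so it has threaded. I'll lower the rest and release.

```bash
python3 -m jog '[[[0,0,-8,0],[0,0,-10,0],[0,0,-10,0],[0,0,-9,0],[0,0,-7,0],[0,0,-4,0],[0,0,-2,0],[0,0,0,0]]]' 40 60;  python3 -m jog '[[[0,0,0,0],[0,0,0,0],[0,0,0,0],[0,0,0,0],[0,0,0,0],[0,0,0,0],[0,0,0,0],[0,0,0,0]]]' 80 40
```

```text
t: 11.25
tcp_pos: [0.4506, -0.2411, 0.2097]
tool_rot: [1.0, -0.003, 0.0, 0.0]
force: [0.3, -0.2, -3.6]
finger_gap: 0.479
t: 12.25
tcp_pos: [0.4505, -0.241, 0.2097]
tool_rot: [1.0, -0.003, -0.0, -0.0]
force: [0.5, -0.0, -0.1]
finger_gap: 0.8
```

```bash
python3 -m jog '[[[0,0,30,0],[0,0,50,0],[0,0,55,0],[0,0,55,0],[10,30,0,9],[15,55,0,9],[20,60,0,9],[20,60,0,9]]]' 100 40;  python3 -m jog '[[[17,60,0,9],[17,60,0,9],[17,60,0,9],[17,60,0,9],[15,45,-20,9],[0,0,-50,9],[0,0,-40,0],[0,0,-30,0]]]' 100 40;  python3 -m jog '[[[0,0,-30,0],[0,0,-25,0],[0,0,-15,0],[0,0,-8,0],[0,0,-3,0],[0,0,0,0],[0,0,0,0],[0,0,0,0]]]' 100 40; python3 - <<'E'
from h import *
im=manip.snapshot("scene");p=proj("scene",(.5985,.249,.03)).astype(int);x0,y0=p[0]-50,p[1]-50
c=cv2.resize(im[y0:y0+85,x0:x0+110,::-1],None,fx=6,fy=6,interpolation=cv2.INTER_CUBIC);cv2.imwrite("pics/f.png",c)
im=manip.snapshot("scene");cv2.imwrite("pics/full1.png",im[:,:,::-1]);print(x0,y0,p)
E
```

```text
t: 13.25
tcp_pos: [0.5153, -0.0358, 0.3998]
tool_rot: [0.951, 0.308, 0.0, 0.0]
force: [0.5, -0.3, -0.1]
finger_gap: 1.0
t: 14.25
tcp_pos: [0.5972, 0.2477, 0.2573]
tool_rot: [0.709, 0.705, -0.001, -0.001]
force: [0.6, -0.9, 0.3]
finger_gap: 0.997
t: 15.25
tcp_pos: [0.5983, 0.2476, 0.1794]
tool_rot: [0.709, 0.705, 0.0, 0.0]
force: [-0.3, 0.2, -0.4]
finger_gap: 0.996
149 203 [199 253]
```

View pics/f.png

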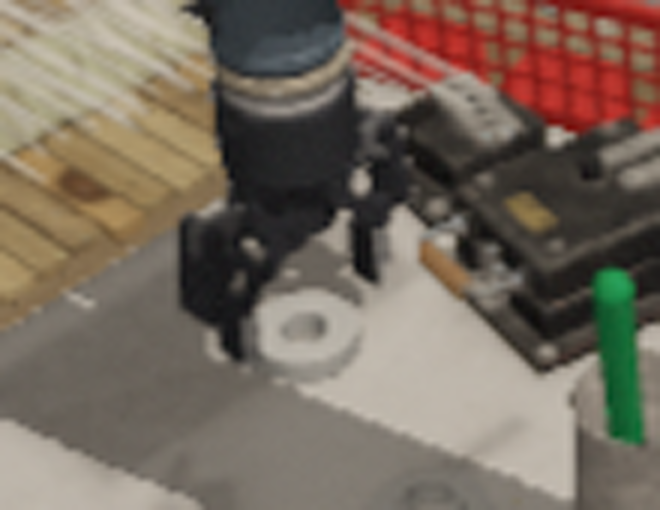

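The fingers straddle the ring along y (tips at about (235,355) and (370,280)), a little high. I'll go 8 mm lower and close.

```bash
python3 -m jog '[[[0,0,-3,0],[0,0,-3,0],[0,0,-2,0],[0,0,0,0],[0,0,0,0],[0,0,0,0],[0,0,0,0],[0,0,0,0]]]' 100 30;  python3 -m jog '[[[0,0,0,0],[0,0,0,0],[0,0,0,0],[0,0,0,0],[0,0,0,0],[0,0,0,0],[0,0,0,0],[0,0,0,0]]]' 50 20
```

```text
t: 16.35
tcp_pos: [0.5981, 0.2475, 0.1708]
tool_rot: [0.709, 0.705, 0.0, 0.0]
force: [-0.7, 0.2, -0.1]
finger_gap: 0.998
t: 17.35
tcp_pos: [0.5982, 0.2479, 0.1712]
tool_rot: [0.709, 0.705, 0.001, 0.0]
force: [0.3, 3.2, 4.9]
finger_gap: 0.688
```

```bash
python3 -m jog '[[[0,0,0,0],[0,0,0,-4],[0,0,0,-10],[0,0,0,-10],[0,0,0,-10],[0,0,0,-10],[0,0,0,-10],[0,0,0,-10]]]' 95 20;  python3 -m jog '[[[0,0,0,-10],[0,0,0,-10],[0,0,0,-6],[0,0,0,0],[0,0,0,0],[0,0,0,0],[0,0,0,0],[0,0,0,0]]]' 95 20; python3 -m jog '[[[0,0,0,0],[0,0,0,0],[0,0,0,0],[0,0,0,0],[0,0,0,0],[0,0,0,0],[0,0,0,0],[0,0,0,0]]]' 50 60
```

```text
t: 18.35
tcp_pos: [0.5981, 0.2469, 0.1702]
tool_rot: [0.976, 0.219, -0.0, 0.0]
force: [0.4, 0.6, -0.3]
finger_gap: 0.952
t: 19.35
tcp_pos: [0.5981, 0.2475, 0.1707]
tool_rot: [1.0, -0.003, 0.0, 0.0]
force: [1.0, -0.1, -0.2]
finger_gap: 0.949
t: 20.35
tcp_pos: [0.5983, 0.2476, 0.1716]
tool_rot: [1.0, -0.003, 0.001, -0.0]
force: [-1.8, -0.9, 5.8]
finger_gap: 0.677
```

```bash
python3 -m jog '[[[0,0,30,0],[0,0,50,0],[0,0,60,0],[0,0,50,0],[-10,-30,0,0],[-15,-50,0,0],[-20,-60,0,0],[-20,-60,0,0]]]' 50 60;  python3 -m jog '[[[-18,-60,0,0],[-18,-60,0,0],[-18,-60,0,0],[-15,-55,0,0],[-10,-35,0,0],[-3.5,-18.5,0,0],[0,0,-20,0],[0,0,-30,0]]]' 50 60;  python3 -m jog '[[[0,0,-28,0],[0,0,-17,0],[0,0,-5,0],[0,0,0,0],[0,0,0,0],[0,0,0,0],[0,0,0,0],[0,0,0,0]]]' 50 60
```

```text
t: 21.35
tcp_pos: [0.5325, 0.0476, 0.3601]
tool_rot: [1.0, -0.002, -0.0, 0.0]
force: [1.6, -1.2, -2.5]
finger_gap: 0.677
t: 22.35
tcp_pos: [0.4516, -0.2389, 0.3106]
tool_rot: [1.0, -0.003, 0.001, 0.0]
force: [-0.2, -0.2, -2.7]
finger_gap: 0.674
t: 23.35
tcp_pos: [0.4512, -0.2392, 0.261]
tool_rot: [1.0, -0.003, 0.0, 0.0]
force: [0.2, 0.4, -2.6]
finger_gap: 0.679
```

```bash
python3 -m jog '[[[-0.5,-1.8,0,0],[0,0,0,0],[0,0,-4,0],[0,0,-6,0],[0,0,-6,0],[0,0,-6,0],[0,0,-3,0],[0,0,0,0]]]' 50 60
```

```text
t: 24.35
tcp_pos: [0.4506, -0.2409, 0.2354]
tool_rot: [1.0, -0.003, -0.0, -0.0]
force: [-0.0, -0.0, -3.0]
finger_gap: 0.677
```

```bash
python3 -m jog '[[[0,0,-4,0],[0,0,-5,0],[0,0,-4,0],[0,0,-2,0],[0,0,-2,0],[0,0,0,0],[0,0,0,0],[0,0,0,0]]]' 50 60;  python3 -m jog '[[[0,0,0,0],[0,0,0,0],[0,0,0,0],[0,0,0,0],[0,0,0,0],[0,0,0,0],[0,0,0,0],[0,0,0,0]]]' 85 40
```

```text
t: 25.35
tcp_pos: [0.4507, -0.241, 0.2188]
tool_rot: [1.0, -0.003, 0.0, 0.0]
force: [-0.7, -0.3, -2.8]
finger_gap: 0.677
t: 26.35
tcp_pos: [0.4507, -0.241, 0.2187]
tool_rot: [1.0, -0.003, -0.0, -0.0]
force: [-0.1, 0.3, -0.4]
finger_gap: 0.851
```

```bash
python3 -m jog '[[[0,0,30,0],[0,0,50,0],[0,0,50,0],[0,0,50,0],[0,30,0,9],[0,50,0,9],[0,60,0,9],[0,60,0,9]]]' 100 40;  python3 -m jog '[[[0,60,0,9],[0,60,0,9],[0,60,0,9],[0,60,0,9],[0,60,0,9],[3.5,38.5,-10,9],[0,0,-40,0],[0,0,-40,0]]]' 100 40;  python3 -m jog '[[[0,0,-30,0],[0,0,-35,0],[0,0,-30,0],[0,0,-20,0],[0,0,-10,0],[0,0,-5,0],[0,0,0,0],[0,0,0,0]]]' 100 40; python3 - <<'E'
from h import *
im=manip.snapshot("scene");p=proj("scene",(.454,.2975,.03)).astype(int);x0,y0=p[0]-50,p[1]-50
c=cv2.resize(im[y0:y0+85,x0:x0+110,::-1],None,fx=6,fy=6,interpolation=cv2.INTER_CUBIC);cv2.imwrite("pics/g.png",c)
E
```

```text
t: 27.35
tcp_pos: [0.4503, -0.0394, 0.3988]
tool_rot: [0.951, 0.308, 0.0, 0.0]
force: [0.4, 1.0, -0.2]
finger_gap: 1.0
t: 28.35
tcp_pos: [0.4539, 0.2984, 0.308]
tool_rot: [0.709, 0.706, 0.001, 0.0]
force: [0.0, -0.1, -1.0]
finger_gap: 1.002
t: 29.35
tcp_pos: [0.4544, 0.2977, 0.1795]
tool_rot: [0.709, 0.705, 0.001, 0.0]
force: [-0.2, 0.7, 0.2]
finger_gap: 1.0
```

View pics/g.png

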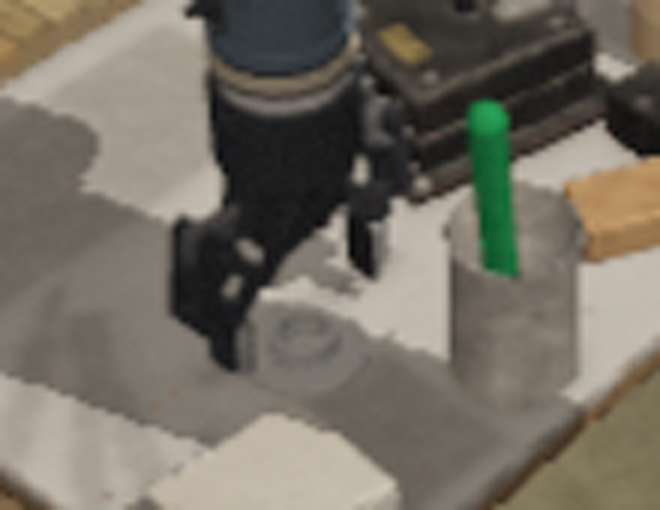

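The fingers straddle the cap washer (boss at about (305,335)), the cork block is clear and the pen is clear. I'll do the same two-way centring grasp.

```bash
python3 -m jog '[[[0,0,0,0],[0,0,0,0],[0,0,0,0],[0,0,0,0],[0,0,0,0],[0,0,0,0],[0,0,0,0],[0,0,0,0]]]' 30 20
```

```text
t: 30.4
tcp_pos: [0.4544, 0.2978, 0.1792]
tool_rot: [0.709, 0.705, 0.001, 0.0]
force: [-0.4, 1.1, 5.3]
finger_gap: 0.415
```

```bash
python3 -m jog '[[[0,0,0,0],[0,0,0,-4],[0,0,0,-10],[0,0,0,-10],[0,0,0,-10],[0,0,0,-10],[0,0,0,-10],[0,0,0,-10]]]' 70 20;  python3 -m jog '[[[0,0,0,-10],[0,0,0,-10],[0,0,0,-6],[0,0,0,0],[0,0,0,0],[0,0,0,0],[0,0,0,0],[0,0,0,0]]]' 70 20; python3 -m jog '[[[0,0,0,0],[0,0,0,0],[0,0,0,0],[0,0,0,0],[0,0,0,0],[0,0,0,0],[0,0,0,0],[0,0,0,0]]]' 30 60
```

```text
t: 31.4
tcp_pos: [0.454, 0.2973, 0.1782]
tool_rot: [0.976, 0.219, -0.001, 0.0]
force: [-1.1, -0.5, 0.1]
finger_gap: 0.701
t: 32.4
tcp_pos: [0.4542, 0.2975, 0.1787]
tool_rot: [1.0, -0.003, 0.0, -0.0]
force: [0.0, -0.8, -0.9]
finger_gap: 0.7
t: 33.4
tcp_pos: [0.4537, 0.2975, 0.1793]
tool_rot: [1.0, -0.003, -0.001, 0.0]
force: [-1.6, -0.2, 4.9]
finger_gap: 0.392
```

```bash
python3 -m jog '[[[0,0,30,0],[0,0,50,0],[0,0,60,0],[0,0,50,0],[0,-30,0,0],[0,-50,0,0],[0,-60,0,0],[0,-60,0,0]]]' 30 60;  python3 -m jog '[[[0,-60,0,0],[0,-60,0,0],[0,-60,0,0],[0,-60,0,0],[-3.5,-58.5,0,0],[0,-40,0,0],[0,0,-20,0],[0,0,-30,0]]]' 30 60;  python3 -m jog '[[[0,0,-28,0],[0,0,-17,0],[0,0,-5,0],[0,0,0,0],[0,0,0,0],[0,0,0,0],[0,0,0,0],[0,0,0,0]]]' 30 60
```

```text
t: 34.4
tcp_pos: [0.4537, 0.0961, 0.3686]
tool_rot: [1.0, -0.002, 0.0, 0.0]
force: [1.2, -0.0, -2.0]
finger_gap: 0.396
t: 35.4
tcp_pos: [0.4505, -0.2419, 0.3186]
tool_rot: [1.0, -0.004, 0.001, 0.001]
force: [0.2, 0.3, -1.1]
finger_gap: 0.395
t: 36.4
tcp_pos: [0.4507, -0.2409, 0.269]
tool_rot: [1.0, -0.003, 0.0, 0.0]
force: [-0.2, 0.5, -2.0]
finger_gap: 0.39
```

```bash
python3 -m jog '[[[0,0,-4,0],[0,0,-5,0],[0,0,-5,0],[0,0,-5,0],[0,0,-4,0],[0,0,-4,0],[0,0,0,0],[0,0,0,0]]]' 30 60
```

```text
t: 37.4
tcp_pos: [0.4507, -0.241, 0.2417]
tool_rot: [1.0, -0.003, 0.0, 0.0]
force: [-0.5, -0.3, -1.8]
finger_gap: 0.392
```

Cap threaded. Next: release, rise, and compute the keeper push path.

```bash
python3 -m jog '[[[0,0,0,0],[0,0,0,0],[0,0,0,0],[0,0,0,0],[0,0,0,0],[0,0,0,0],[0,0,0,0],[0,0,0,0]]]' 70 40;  python3 -m jog '[[[0,0,20,0],[0,0,40,0],[0,0,50,0],[0,0,40,0],[0,0,0,0],[0,-20,0,10],[0,-40,0,10],[-10,-40,0,10]]]' 0 20; python3 - <<'E'
from h import *
s=manip.sense();p=s["tcp_pos"];print(p)
pv=np.array([.4523,-.331])
def c(th,d):
    a=np.radians(91+th);return pv+.060*np.array([np.cos(a),np.sin(a)])+d*np.array([-np.sin(a),np.cos(a)])
q=c(122,.034);print("start",q,((q-p[:2])*1000).round(1),"yaw",122-89)
for th in list(range(122,-1,-10))+[0]:
    n=c(th,.019);print(th,n.round(4),((n-q)*1000).round(1),"yaw",th-89);q=n
ims=[]
im=manip.snapshot("top");cv2.imwrite("pics/top1.png",im[:,:,::-1])
a=cv2.resize(im[195:257,330:445,::-1],None,fx=6,fy=6,interpolation=cv2.INTER_CUBIC);cv2.imwrite("pics/i.png",a)
E
```

```text
t: 38.4
tcp_pos: [0.4507, -0.2409, 0.2417]
tool_rot: [1.0, -0.003, -0.0, -0.0]
force: [0.3, -0.2, 0.5]
finger_gap: 0.7
t: 39.4
tcp_pos: [0.4407, -0.3415, 0.3904]
tool_rot: [0.966, 0.259, -0.0, -0.001]
force: [0.5, -0.1, -0.1]
finger_gap: 0.003
[ 0.44071623 -0.34149154  0.39041908]
start [ 0.42049749 -0.39219314] [-20.2 -50.7] yaw 33
122 [ 0.4123 -0.3796] [-8.2 12.6] yaw 33
112 [ 0.4045 -0.3719] [-7.8  7.7] yaw 23
102 [ 0.3981 -0.363 ] [-6.4  8.9] yaw 13
92 [ 0.3934 -0.3531] [-4.7  9.9] yaw 3
82 [ 0.3904 -0.3425] [-2.9 10.6] yaw -7
72 [ 0.3894 -0.3316] [-1.1 10.9] yaw -17
62 [ 0.3902 -0.3207] [ 0.8 10.9] yaw -27
52 [ 0.3929 -0.3101] [ 2.7 10.6] yaw -37
42 [ 0.3975 -0.3001] [ 4.5 10. ] yaw -47
32 [ 0.4037 -0.291 ] [6.2 9. ] yaw -57
22 [ 0.4114 -0.2832] [7.7 7.8] yaw -67
12 [ 0.4203 -0.2768] [8.9 6.4] yaw -77
2 [ 0.4302 -0.2721] [9.9 4.7] yaw -87
0 [ 0.4323 -0.2713] [2.1 0.7] yaw -89
```

View pics/i.png

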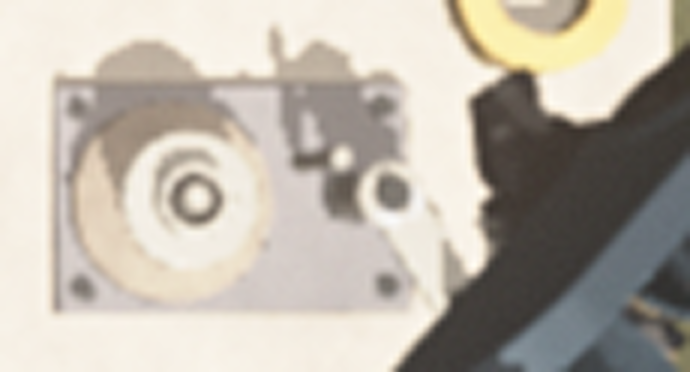

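The stack is concentric with the spindle: wheel, spacer and cap around (195,198). Now I'll go down behind the keeper pin with the fingers shut.

```bash
python3 -m jog '[[[-10,-25,0,3],[-10,-26,0,0],[0,0,-30,0],[0,0,-40,0],[0,0,-27,0],[0,0,-15,0],[0,0,-5,0],[0,0,0,0]]]' 0 20;  python3 -m jog '[[[-4,6,0,0],[-4,6,0,0],[-8,8,0,-10],[-6.5,9,0,-10],[-4.5,10,0,-10],[-3,10.5,0,-10],[-1,11,0,-10],[0,0,0,0]]]' 0 20; python3 - <<'E'
from h import *
ims=[]
for n in("scene","top"):
    im=manip.snapshot(n);p=proj(n,(.42,-.33,.09)).astype(int)
    x0,y0=p[0]-33,p[1]-40
    ims.append(cv2.resize(im[y0:y0+80,x0:x0+66,::-1],None,fx=6,fy=6,interpolation=cv2.INTER_CUBIC))
cv2.imwrite("pics/j.png",np.hstack(ims))
E
```

```text
t: 40.45
tcp_pos: [0.4208, -0.3921, 0.2749]
tool_rot: [0.96, 0.281, 0.0, 0.0]
force: [-0.3, 0.0, -0.3]
finger_gap: -0.002
t: 41.45
tcp_pos: [0.3894, -0.3306, 0.2753]
tool_rot: [0.989, -0.149, 0.0, -0.0]
force: [0.3, -0.0, -0.3]
finger_gap: 0.001
```

View pics/j.png

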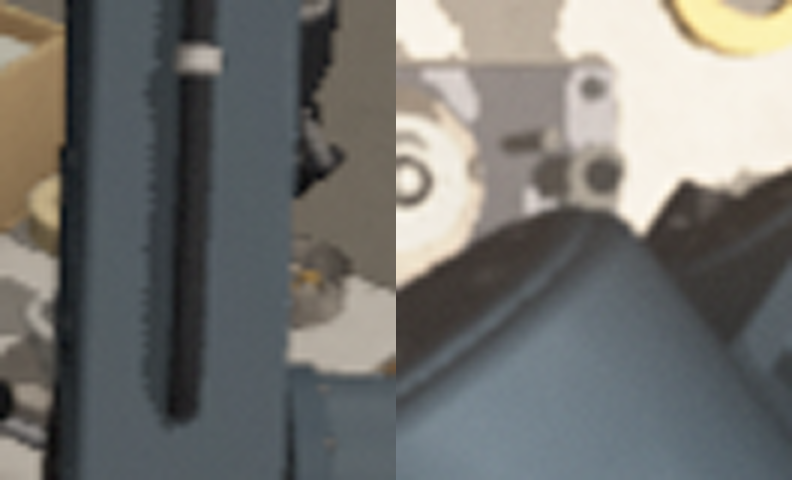

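The keeper has left its old place (nothing lies over the tin now and the arm is no longer down-right of the pivot). I'll continue the sweep.

```bash
python3 -m jog '[[[1,11,0,-10],[2.5,10.5,0,-10],[4.5,10,0,-10],[6,9,0,-10],[7.5,8,0,-10],[9,6.5,0,-10],[9,4,0,-9],[0,0,0,0]]]' 0 20;  python3 -m jog '[[[1,0.5,0,0],[1,0,0,0],[1,0,0,0],[1,0,0,0],[0,0,0,0],[0,0,0,0],[0,0,0,0],[0,0,0,0]]]' 0 20
```

```text
t: 42.55
tcp_pos: [0.4295, -0.2725, 0.2748]
tool_rot: [0.731, -0.683, 0.0, -0.0]
force: [-0.4, -1.0, 0.4]
finger_gap: -0.004
t: 43.55
tcp_pos: [0.4331, -0.2718, 0.2746]
tool_rot: [0.729, -0.684, -0.0, -0.0]
force: [-1.9, 0.7, 0.9]
finger_gap: -0.001
```

```bash
python3 -m jog '[[[1,0,0,0],[1,0,0,0],[0,0,0,0],[0,0,0,0],[0,0,0,0],[0,0,0,0],[0,0,0,0],[0,0,0,0]]]' 0 20;python3 -m jog '[[[1,0,0,0],[1,0,0,0],[0,0,0,0],[0,0,0,0],[0,0,0,0],[0,0,0,0],[0,0,0,0],[0,0,0,0]]]' 0 20
```

```text
t: 44.55
tcp_pos: [0.435, -0.2719, 0.2746]
tool_rot: [0.729, -0.684, -0.0, 0.0]
force: [-3.9, -0.1, -0.4]
finger_gap: 0.003
t: 45.55
tcp_pos: [0.4358, -0.2719, 0.2746]
tool_rot: [0.73, -0.684, -0.002, 0.001]
force: [-9.7, -2.5, 2.9]
finger_gap: -0.002
```

Force rises to about 10 N against the stop, so the keeper is home. I'll back off, clear the view and check.

```bash
python3 -m jog '[[[-8,0,0,0],[-20,0,0,0],[-12,0,10,0],[0,0,50,0],[0,0,50,0],[0,60,30,0],[0,60,0,0],[0,60,0,0]]]' 0 20;python3 -m jog '[[[15,60,0,0],[15,60,0,0],[0,60,0,0],[0,60,0,0],[0,60,0,0],[0,0,0,0],[0,0,0,0],[0,0,0,0]]]' 0 20; python3 - <<'E'
from h import *
ims=[]
for n in("scene","top"):
    im=manip.snapshot(n);p=proj(n,(.44,-.30,.06)).astype(int)
    x0,y0=p[0]-33,p[1]-40
    ims.append(cv2.resize(im[y0:y0+80,x0:x0+66,::-1],None,fx=6,fy=6,interpolation=cv2.INTER_CUBIC));print(x0,y0)
    cv2.imwrite(f"pics/{n}2.png",im[:,:,::-1])
cv2.imwrite("pics/k.png",np.hstack(ims))
E
```

```text
t: 46.55
tcp_pos: [0.3974, -0.0948, 0.4143]
tool_rot: [0.729, -0.685, 0.003, -0.001]
force: [0.9, -0.4, 0.3]
finger_gap: -0.001
t: 47.55
tcp_pos: [0.4274, 0.2027, 0.4129]
tool_rot: [0.729, -0.685, 0.0, -0.0]
force: [0.3, 0.2, -0.4]
finger_gap: -0.0
299 154
347 191
```

View pics/k.png

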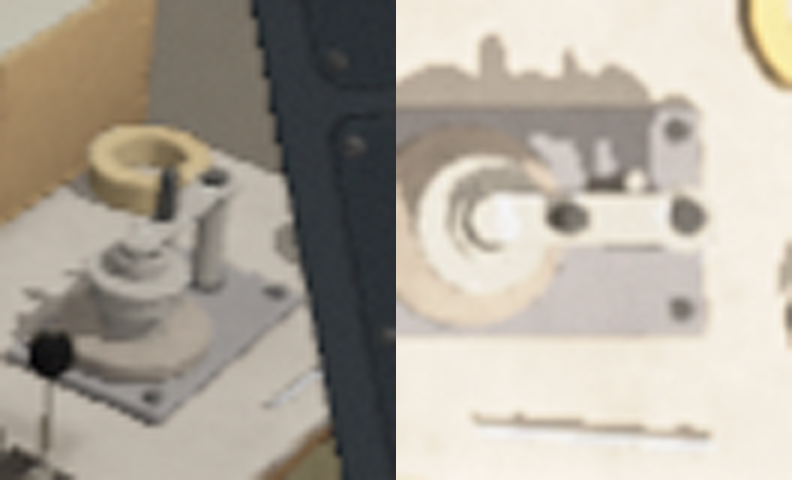

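The keeper lies parallel to the plate edges against its stop, with its end over the spindle. The stack is seated and the tape roll is in place.

```bash
python3 -c "
from station import manip
print(manip.sense()['force'],manip.sense()['t']);print(manip.sign_off())"
```

```text
[-0.31242416 -0.29335534 -0.74485976] 47.65
the job is handed in; nothing more can be done
None
```

The grinding spindle is made up and the job is handed in at 47.65 s of the 72 s allowed; `sign_off` gave no verdict.

- **Stack:** I put on the wheel, spacer and cap washer in that order. Each part was first gripped twice, 90° apart, to centre it. All three went over the spindle with no side force to speak of (under 1 N) and were let go 1–2 mm above their seats.
- **Keeper:** I pushed the pin round with shut fingers until the force rose to about 10 N, then backed off clear.
- **Last checks:** The final pictures from both cameras show the stack seated and concentric. The keeper lies parallel to the plate edges against its stop, with its end over the spindle. The robot was well clear.
- **Not measured:** I judged the keeper angle by eye and did not measure the seated heights. I saw no bystander move: the tape roll is in place in the last pictures, but the salt jar, cork block and cap tin were not checked there.
- **Disagreement:** Early on, the two cameras differed by up to about 7 mm in the spindle's y position. I used the top camera's value, and the clean threading supported it.

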